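# Turn the watchmaker's rotating parts tray to bring the watch to the front

## Robot

A 6-joint arm with a two-finger parallel gripper is mounted at the origin on the work surface. World frame = base frame: x ahead of the robot, y to its left, z up, the work surface at z = 0. Lengths are in m, angles in rad, forces in N, time in s.
With the tool pointing down it reaches from about 0.3 to 0.75 m from the base axis. Payload 8.5 kg.
Tool frame: the origin (TCP) lies between the finger pads; the fingertips stand finger_overhang ahead of it and the grasp point (between the pads) lies 5 mm behind it (finger_overhang is the distance from the TCP to the fingertips, in m); z points along the fingers, y is the line along which they close (so a half turn about z gives the same grasp; the last joint's range is limited). The gripper opens to 88 mm and grips with 3 to 60 N. Pads are 18 mm wide; open, the fingers measure 123 mm over their backs; the gripper's body (75 mm by 187 mm) begins 45 mm behind the grasp point.
Start: joints at [0.993, 0.381, 1.297, -0, 1.464, -0.215], TCP at [0.195, 0.514, 0.253] pointing down, gripper open.
Joint ranges: [-3.11, 3.11], [-0.89, 2.33], [0.22, 2.48], [-1.42, 4.56], [0.17, 2.85], [-2.88, 2.88]. Speed limits (rad/s): [2.39, 2.39, 3.14, 3.14, 3.14, 3.14].

## Interface

Orientations are given as a unit quaternion [x, y, z, w].
In Python, from workcell import get_obs, get_image, job_done, masks_of, finger_overhang gives the robot as it stands.
- The arm moves only by the tool move_arm, never from a script. Its argument "plan" is a list of rows, each a list of 5 numbers: the shift along the tool's x, y, z in mm, then the turn about the tool's z in units of 6 degrees (1.0 is 6 degrees), then the opening, from 0 (shut) to 1 (fully open). In form: [[x, y, z, turn, jaw], ...]. A call has 1 to 20 rows; each row shifts and turns the commanded pose from where the row before left it, along the tool's axes as they then stand; what a row does not reach is not made up. A row lasts 1/8 s, in which the tool goes at most 62.5 mm and 10.7 degrees, less where a joint would pass 70% of its speed; a pose out of reach is approached as far as the arm can. A call is refused whole if a number of a shift passes 62.5 or a number of a turn 1, either way. A call with a gripper value outside its range is refused whole. The fingers move at their own pace and stop on an object; "squeeze" is the grip in N (left out, the last holds). Time passes only in rows, so rows that do not move let the fingers close. It gives the time, the measured TCP pose, the force, the opening and the grip force at its end, in the units of the state.
- get_obs(): the state, without advancing time (a new reading comes with each control period).
- get_image(name): name is "scene" or "top" or "wrist"; returns a dict with "image" (400x640x3 uint8, red, green, blue), "z_map" (400x640 float32, m along the optical axis (not along the pixel's ray), 0 where there is no reading), "mtx" (3x3 intrinsics, pixels), "extrinsics" (4x4, takes a point from camera to world coordinates); the wrist camera has in their place "hand_eye" (4x4, takes a point from camera to tool coordinates, whose origin is the TCP and whose axes are the flange's). Camera axes: x right, y down, z forward; pixel columns grow to the right and rows downward; lengths in m; the calibration is good to about 2 mm. The wrist camera is an equidistant fisheye: a pixel r from the principal point sees the ray r / f radians off the axis. A picture is of the moment at which its call begins: read the wrist's pose just before it.
- job_done(): hands the job in; it is judged then, once.
Trained networks look in the newest picture that a camera, given by its name, has taken for a name from the list of things; names that differ only in an ending like _2 or _b are one class to them, and where a whole thing is asked for, a point or a joint stands for the part that bears it (a point fixed in the world has none). Each returns a list of dicts, best first, with "conf" (0 to 1); they miss things now and then, are a little off and sometimes report something else, mostly with a low value. They report only what shows in the picture. A call takes as long as a camera call.
- masks_of(camera, target): "pixels" (400x640 bool, what is visible of it) and "rect" ([left, top, right, bottom] in pixels, round what is visible of it).
The state is a dict: "time": time; "joints": joint angles; "joint_velocities": joint speeds; "joint_torque": joint torques, N m; "tool_pos": TCP position; "tcp_rot": TCP orientation; "ft_force": force on the tool from outside, world axes, zero at the start; "ft_torque": the same for the moment, N m; "opening": opening from 0.0 (shut) to 1.0 (fully open); "finger_force": force on a finger pad.
Only numpy, scipy, OpenCV 4.12 (cv2) and the standard library are available. Lean on these libraries where they do the work, as an engineer would, in place of code of your own. Each camera call takes 0.05 s, during which the arm holds its last target. There are 200 camera calls.

## Task

On the watch-repair bench, gently push the round rotating tray around by its rim until the wristwatch on its round cushion stands in line with the fixed pointer that sticks out of the stand. Turn only the tray: do not touch or lift the four things that stand on it, leave the spray can, glue bottle and screwdriver where they are, and finish clear of everything.

Things in the scene. Friction and masses are not known exactly. Their poses are not given: they have to be found in the camera images.
- stand: Fixed low round stand under the tray (grey, 170 mm across, 14 mm high). Origin on the bench at the tray's axis, z up. Its front is its own -x: a flat brass strip 14 mm wide runs along -x, below the tray, to 180 mm from the axis; the last 50 mm show beyond the tray's edge. Its place and yaw differ each time.
- pointer (a point): Top of the brass pointer fin (30 mm long, 8 mm wide) at the outer end of that strip, 163 mm from the axis, 26 mm above the bench; marks the front.
- tray: Grey turntable, 256 mm across, 16 mm thick, turns endlessly either way about the stand's axis. Origin on the axis at its underside; flat top 34 mm above the bench. On its rim six upright steel posts, 10 mm across, 30 mm tall (tops 64 mm above bench), 117 mm from the axis, at 0, 60, ... 300 deg from its +x. About 0.5 to 1 N sideways on a post turns it; it stays where left, without coasting.
- watch: Wristwatch: round steel case 39 mm across, white dial facing up, on a round dark wooden cushion 46 mm across; 25 mm high in all; the only thing with a dial. Loose on the tray, centre 48 to 64 mm from the axis, carried round by friction. Origin at the centre of its underside, 34 mm above the bench.
- jar: Small glass screw-top jar, 34 mm across, 36 mm high, loose on the tray, centre 48 to 64 mm from the axis. Origin at the centre of its underside.
- oiler: Small black oil cup, 36 mm across the foot, narrow waist and pointed cap, 33 mm high, loose on the tray, centre 48 to 64 mm from the axis. Origin at the centre of its underside.
- case: Small square wooden box with a metal lid, 29 by 29 by 23 mm, loose on the tray, centre 48 to 64 mm from the axis. Origin at the centre of its underside.
- can: Red spray can standing on the bench, 52 mm across, 120 mm tall. Origin at the centre of its underside. Not part of the job.
- glue: White glue bottle with a pointed nozzle standing on the bench, 44 mm across, 125 mm tall. Origin at the centre of its underside. Not part of the job.
- driver: Screwdriver, 130 mm long, lying on the bench along its own x axis. Origin on the bench under it. Not part of the job.

How it is judged:
By the outcome, as a careful person would: the job done as asked, in the order asked, and still so for the second after the job is handed in, with the robot touching nothing.
It also fails if it takes over 51 s, if anything falls off the work surface, if the arm or the gripper's body presses on something with over 40 N, if the wrist force passes 120 N, or if a joint passes its speed limit or range.

## Working session

There is one attempt and no reset: what is moved stays moved. The work goes in short steps, Python scripts to look and compute and a tool call to move; the robot and the scene stay as the last step left them, time stands still between calls to the robot, and variables do not carry over. Pictures are saved under pics/ and viewed, at most 10 in all, crops included, and the job is handed in when it is done.

Besides the shell and the picture viewer there is one more tool, called after "Call:" as name(argument=value, ...) on one line, values as JSON. move_arm: Moves the arm, as the interface text tells. Its arguments: {"type":"object","properties":{"plan":{"type":"array"},"squeeze":{"type":"number"}},"required":["plan"]}

```bash
mkdir -p pics; cat > h.py <<'E'
import numpy as np, cv2
from workcell import *
def pts(im, mask):
    z=im["z_map"]; v,u=np.nonzero(mask&(z>0)); d=z[v,u]; K=im["mtx"]
    p=np.stack([(u-K[0,2])/K[0,0]*d,(v-K[1,2])/K[1,1]*d,d,np.ones_like(d)])
    return (im["extrinsics"]@p)[:3].T
E
python3 - <<'E'
from h import *
o=get_obs(); print(o["time"],o["tool_pos"],o["tcp_rot"],finger_overhang)
for c in ["top","scene"]:
    im=get_image(c); cv2.imwrite(f"pics/{c}0.png",im["image"][:,:,::-1])
    print(c,im["extrinsics"][:3,3])
    for n in ["stand","pointer","tray","watch","jar","oiler","case","can","glue","driver"]:
        for m in masks_of(c,n)[:2]:
            p=pts(im,m["pixels"])
            if len(p): print(n,round(m["conf"],2),m["rect"],len(p),np.median(p,0).round(3),p.min(0).round(3),p.max(0).round(3))
E
```

```text
0.0 [0.19504712 0.51398739 0.25215315] [ 1.80405853e-01  9.83592002e-01 -6.50157219e-04 -2.80836769e-04] 0.014
top [ 0.43703822 -0.03274707  1.19009174]
stand 0.68 [277.8, 124.7, 377.7, 249.2] 7243 [ 0.557 -0.054  0.034] [ 0.379 -0.181 -0.002] [0.685 0.077 0.068]
pointer 0.97 [275.7, 127.1, 377.0, 250.4] 7462 [ 0.555 -0.054  0.034] [ 0.376 -0.184 -0.007] [0.695 0.077 0.073]
pointer 0.64 [339.6, 175.8, 355.9, 190.7] 141 [ 0.542 -0.104  0.057] [ 0.525 -0.121  0.033] [ 0.56  -0.089  0.062]
tray 0.84 [272.5, 130.5, 374.2, 223.6] 7000 [ 0.558 -0.054  0.034] [ 0.432 -0.18  -0.002] [0.685 0.074 0.068]
watch 0.8 [301.0, 181.1, 316.7, 199.3] 281 [ 0.532 -0.005  0.058] [ 0.508 -0.027  0.038] [0.558 0.018 0.065]
jar 0.46 [306.2, 151.5, 317.7, 165.9] 132 [ 0.601 -0.015  0.07 ] [ 0.588 -0.029  0.039] [ 0.617 -0.002  0.076]
oiler 0.74 [328.8, 154.2, 346.6, 168.5] 154 [ 0.597 -0.083  0.06 ] [ 0.582 -0.101  0.032] [ 0.616 -0.066  0.07 ]
case 0.16 [275.3, 128.1, 377.0, 249.1] 7309 [ 0.556 -0.054  0.034] [ 0.379 -0.18  -0.003] [0.692 0.074 0.069]
can 0.65 [113.1, 185.8, 150.0, 210.8] 724 [0.517 0.417 
[... 727 characters left out ...]
 -0.028  0.03 ] [0.563 0.02  0.062]
jar 0.82 [306.8, 212.2, 321.7, 229.0] 235 [ 0.614 -0.01   0.067] [ 0.563 -0.026  0.032] [0.623 0.004 0.072]
oiler 0.75 [276.2, 208.6, 290.1, 223.0] 159 [ 0.609 -0.079  0.047] [ 0.589 -0.096  0.036] [ 0.62  -0.067  0.069]
case 0.47 [272.8, 188.7, 288.4, 205.4] 186 [ 0.55  -0.1    0.055] [ 0.529 -0.117  0.034] [ 0.561 -0.085  0.059]
can 0.69 [489.5, 187.2, 534.4, 234.2] 1178 [0.538 0.425 0.082] [ 0.448  0.407 -0.003] [0.548 0.499 0.123]
glue 0.59 [184.5, 130.4, 204.9, 170.9] 520 [ 0.443 -0.361  0.056] [ 0.328 -0.439 -0.005] [ 0.455 -0.345  0.124]
driver 0.75 [131.5, 201.4, 160.1, 249.1] 318 [ 0.639 -0.412  0.019] [ 0.596 -0.429 -0.002] [ 0.722 -0.403  0.027]
```

```bash
python3 - <<'E'
from h import *
for c in ["top","scene"]:
    im=get_image(c)
    P=pts(im,np.ones((400,640),bool)); hsv=cv2.cvtColor(im["image"],cv2.COLOR_RGB2HSV)
    z=im["z_map"]; near=np.hypot(P[:,0]-.557,P[:,1]+.053)
    s=P[(abs(P[:,2]-.034)<.006)&(near<.15)]
    (cx,cy),r=cv2.minEnclosingCircle(s[:,:2].astype(np.float32)); print(c,"tray",cx,cy,r)
    rr=np.hypot(P[:,0]-cx,P[:,1]-cy)
    q=P[(rr>.10)&(rr<.13)&(P[:,2]>.048)&(P[:,2]<.075)]
    a=np.degrees(np.arctan2(q[:,1]-cy,q[:,0]-cx)); print("post a",np.sort(a.round()).astype(int).tolist())
    q=P[(rr>.135)&(rr<.19)&(P[:,2]>.01)&(P[:,2]<.04)]
    print("ptr",len(q),q.mean(0) if len(q) else 0, np.degrees(np.arctan2(q[:,1].mean()-cy,q[:,0].mean()-cx)) if len(q) else 0)
    for n in ["tray","watch"]:
        u0,v0,u1,v1=255,100,400,260
        if c=="scene": u0,v0,u1,v1=225,145,375,270
    cv2.imwrite(f"pics/{c}_crop.png",cv2.resize(im["image"][v0:v1,u0:u1,::-1],None,fx=4 if c=="scene" else 3.7,fy=4 if c=="scene" else 3.7,interpolation=cv2.INTER_CUBIC))
E
```

```text
top tray 0.5585683584213257 -0.05213658884167671 0.12793655693531036
post a [-148, -148, -147, -147, -147, -146, -146, -146, -145, -145, -145, -144, -144, -88, -88, -88, -87, -87, -87, -87, -86, -86, -86, -86, -85, -85, -84, -84, -84, -28, -27, -27, -27, -27, -26, -26, -26, -26, -25, -25, -25, -25, -24, -24, 32, 33, 33, 33, 34, 34, 34, 34, 34, 35, 35, 35, 35, 36, 36, 36, 37, 93, 93, 93, 94, 94, 94, 94, 95, 95, 95, 96, 96, 96, 97, 153, 153, 154, 154, 154, 155, 155, 155, 155, 156, 156, 156, 157]
ptr 39 [ 0.39675903 -0.05452899  0.02387464] -179.15292434888585
scene tray 0.5610110759735107 -0.0494115874171257 0.12910668551921844
post a [-148, -147, -147, -147, -147, -147, -146, -146, -146, -146, -146, -146, -145, -145, -145, -145, -145, -144, -144, -144, -144, -144, -143, -143, -143, -88, -87, -87, -86, -86, -86, -86, -86, -85, -85, -85, -85, -84, -84, -84, -84, -84, -84, -84, -84, -84, -83, -83, -83, -83, -83, -83, -27, -27, -27, -27, -27, -27, -26, -26, -26, -26, -25, -25, -25, -25, -25, -25, -25, -25, -25, -24, -24, -24, -24, -24, -24, -24, -24, -23, -23, -23, 32, 32, 32, 32, 32, 32, 33, 33, 33, 33, 33, 33, 33, 33, 34, 34, 34, 34, 34, 34, 34, 35, 35, 35, 35, 35, 35, 36, 36, 36, 36, 36, 91, 92, 92, 92, 92, 92, 92, 92, 92, 92, 93, 93, 93, 93, 93, 93, 94, 94, 94, 94, 94, 94, 94, 95, 95, 95, 95, 95, 96, 96, 152, 152, 152, 152, 153, 153, 153, 153, 153, 153, 154, 154, 154, 154, 154, 154, 154, 155, 155, 155, 155, 155, 157]
ptr 37 [ 0.40213482 -0.05120247  0.02225216] -179.35417923405737
```

View pics/top_crop.png

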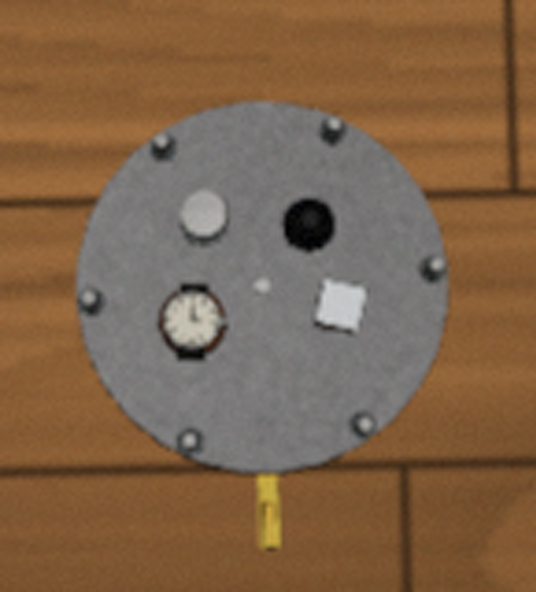

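View pics/scene_crop.png

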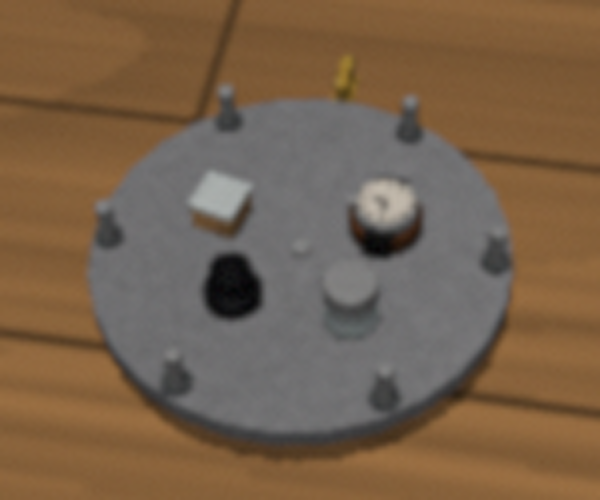

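The pictures show the tray near (0.558, −0.052) and the pointer straight towards −x (about −179°). The watch is at about 119° and the posts are at 34.6° + 60k. The tray needs about 61° counter-clockwise. I'll straddle the 94.7° post with the fingers half open and carry it round.

Call:
move_arm(plan=[[-41,-24.5,0,0,0.3],[-41,-24.5,0,0,0.3],[-41,-24.5,0,0,0.3],[-41,-24.5,0,0,0.3],[-41,-24.5,0,0,0.3],[-41,-24.5,0,0,0.3],[-41,-24.5,0,0,0.3],[-41,-24.5,0,0,0.3],[-41,-24.5,0,0,0.3],[-41,-24.5,0,0,0.3],[-41,-24.5,0,0,0.3],[-40,-25,0,0,0.3],[0,0,0,1,0.3],[0,0,0,1,0.3],[0,0,0,1,0.3],[0,0,0,1,0.3],[0,0,0,1,0.3],[0,0,0,1,0.3],[0,0,0,1,0.3],[0,0,0,1,0.3]])

```text
time: 3.7
tool_pos: [0.5497, 0.0646, 0.2527]
tcp_rot: [0.566, 0.824, 0.0, 0.0]
ft_force: [-0.4, 0.2, 0.5]
opening: 0.302
finger_force: 0.0
```

Call:
move_arm(plan=[[0,0,20,1,0.3],[0,0,30,1,0.3],[0,0,30,0.75,0.3],[0,0,0,0,0.3],[0,0,0,0,0.3]])

```text
time: 4.32
tool_pos: [0.5503, 0.0646, 0.1739]
tcp_rot: [0.677, 0.736, 0.0, 0.001]
ft_force: [-0.5, 0.2, 0.3]
opening: 0.299
finger_force: 0.0
```

```bash
cat >> h.py <<'E'
def wrist(o,im):
    from scipy.spatial.transform import Rotation as R
    z=im["z_map"]; K=im["mtx"]; v,u=np.nonzero(z>0); d=z[v,u]
    a=(u-K[0,2])/K[0,0]; b=(v-K[1,2])/K[1,1]; t=np.hypot(a,b)+1e-9
    k=np.tan(t)/t; p=np.stack([a*k*d,b*k*d,d,np.ones_like(d)]); ok=t<1.3
    q=(im["hand_eye"]@p)[:3]
    w=(R.from_quat(o["tcp_rot"]).as_matrix()@q).T+o["tool_pos"]
    return w[ok],q.T[ok],u[ok],v[ok]
E
python3 - <<'E'
from h import *
o=get_obs(); im=get_image("wrist"); print(o["time"],o["tool_pos"],o["tcp_rot"],o["opening"])
cv2.imwrite("pics/w1.png",im["image"][:,:,::-1])
P,q,u,v=wrist(o,im)
rr=np.hypot(P[:,0]-.5585,P[:,1]+.0525)
for z0,z1,r0,r1 in [(.055,.07,.105,.13)]:
    s=P[(P[:,2]>z0)&(P[:,2]<z1)&(rr>r0)&(rr<r1)]
    a=np.degrees(np.arctan2(s[:,1]+.0525,s[:,0]-.5585))
    for c in [34.7,94.7,154.7]:
        m=abs(a-c)<8
        if m.any(): print(c,m.sum(),s[m].mean(0).round(4),a[m].mean().round(1))
for m in masks_of("wrist","watch")[:2]:
    k=m["pixels"][v,u]; s=P[k]; s=s[s[:,2]>.05]
    print("watch",m["conf"],len(s),s.mean(0).round(4), s.min(0).round(3),s.max(0).round(3))
E
```

```text
4.325 [0.55025629 0.06456419 0.17393424] [6.76845569e-01 7.36124547e-01 4.96913954e-04 6.92395090e-04] 0.29941223932374533
34.7 62 [0.6541 0.0202 0.0601] 37.3
94.7 132 [0.5507 0.0689 0.0622] 93.7
154.7 70 [0.4554 0.0049 0.0605] 150.9
watch 0.75 776 [0.544  0.0029 0.0584] [ 0.532 -0.02   0.05 ] [0.559 0.073 0.169]
```

View pics/w1.png

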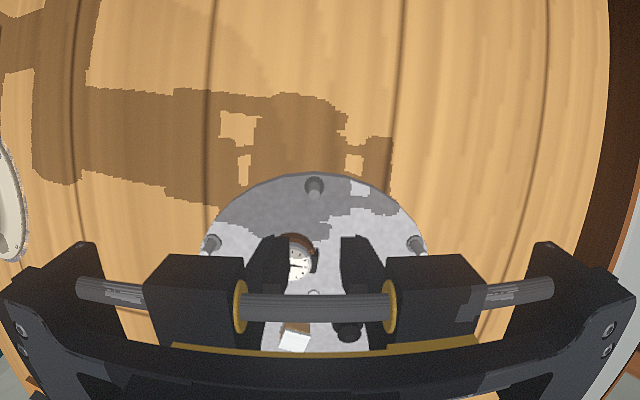

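The wrist view shows the target post, at pixel (315, 185), centred between the fingers. Next I descend around it.

Call:
move_arm(plan=[[1,0,25,0,0.3],[0,0,25,0,0.3],[0,0,20,0,0.3],[0,0,15,0,0.3],[0,0,15,0,0.3],[0,0,15,0,0.3],[0,0,0,0,0.3]])

```text
time: 5.3
tool_pos: [0.5492, 0.0656, 0.0568]
tcp_rot: [0.677, 0.736, -0.001, -0.001]
ft_force: [0.2, -0.7, 0.2]
opening: 0.302
finger_force: 0.0
```

Call:
move_arm(plan=[[0,-2,0,-0.16,0.3],[-0.1,-4.1,0,-0.33,0.3],[-0.16,-6.1,0,-0.5,0.3],[-0.16,-6.1,0,-0.5,0.3],[-0.16,-6.1,0,-0.5,0.3],[-0.16,-6.1,0,-0.5,0.3],[-0.16,-6.1,0,-0.5,0.3],[-0.16,-6.1,0,-0.5,0.3],[-0.1,-4.1,0,-0.33,0.3],[0,-2,0,-0.16,0.3],[0,0,0,0,0.3]])

```text
time: 6.68
tool_pos: [0.5032, 0.0517, 0.058]
tcp_rot: [0.511, 0.86, 0.0, 0.0]
ft_force: [-0.2, -0.6, 0.4]
opening: 0.299
finger_force: 0.0
```

```bash
cat > m.py <<'E'
from h import *
o=get_obs(); print(o["time"],o["tool_pos"].round(4),o["ft_force"].round(2))
C=np.array([.5585,-.0525])
t=o["tool_pos"][:2]-C; print("tool ang",np.degrees(np.arctan2(t[1],t[0])),np.hypot(*t))
for c in ["top","scene"]:
    im=get_image(c); P=pts(im,np.ones((400,640),bool)); D=P[:,:2]-C; rr=np.hypot(*D.T)
    a=np.degrees(np.arctan2(D[:,1],D[:,0]))
    s=(rr>.105)&(rr<.128)&(P[:,2]>.05)&(P[:,2]<.068)
    for b in np.arange(-180,180,15):
        m=s&(a>=b)&(a<b+15)
        if m.sum()>5: print("  post",a[m].mean().round(1),m.sum(),end="")
    for m in masks_of(c,"watch")[:1]:
        p=pts(im,m["pixels"]); p=p[(p[:,2]>.052)&(p[:,2]<.068)]
        if len(p):
            d=(p[:,:2].min(0)+p[:,:2].max(0))/2-C; d2=np.median(p[:,:2],0)-C
            print("\n",c,"watch",m["conf"],len(p),[np.degrees(np.arctan2(x[1],x[0]))%360 for x in (d,d2)],np.hypot(*d))
E
python3 m.py
```

```text
6.675 [0.5032 0.0517 0.058 ] [-0.21 -0.57  0.39]
tool ang 117.98567873575833 0.11794929963431369
  post -125.6 15  post -65.3 15  post -5.2 15  post 55.5 14  post 174.7 13  post -124.3 23  post -62.2 25  post -3.4 24  post 54.1 27  post 107.0 6  post 172.9 22
 scene watch 0.8 186 [np.float64(134.9726369186197), np.float64(130.6313421042394)] 0.05305422054438939
```

Call:
move_arm(plan=[[0,-2,0,-0.16,0.3],[-0.1,-4.1,0,-0.33,0.3],[-0.16,-6.1,0,-0.5,0.3],[-0.16,-6.1,0,-0.5,0.3],[-0.16,-6.1,0,-0.5,0.3],[-0.16,-6.1,0,-0.5,0.3],[-0.16,-6.1,0,-0.5,0.3],[-0.16,-6.1,0,-0.5,0.3],[-0.16,-6.1,0,-0.5,0.3],[-0.16,-6.1,0,-0.5,0.3],[-0.16,-6.1,0,-0.5,0.3],[-0.16,-6.1,0,-0.5,0.3],[-0.1,-4.1,0,-0.33,0.3],[0,-2,0,-0.16,0.3],[0,0,0,0,0.3]])

```text
time: 8.75
tool_pos: [0.4536, -0.0007, 0.0578]
tcp_rot: [0.221, 0.975, -0.0, -0.0]
ft_force: [-0.3, 0.5, -0.1]
opening: 0.301
finger_force: 0.0
```

```bash
python3 m.py
```

```text
8.75 [ 0.4536 -0.0007  0.0578] [-0.29  0.51 -0.05]
tool ang 153.715713978048 0.11700644999564713
  post -148.4 8  post -88.4 10  post -28.3 12  post 31.9 15  post 91.9 14
 top watch 0.71 134 [np.float64(171.31276746512742), np.float64(172.64685506542932)] 0.04733598636542782
  post -150.6 6  post -148.1 15  post -86.5 25  post -26.2 26  post 31.7 25  post 88.5 18  post 90.6 8  post 142.5 50  post 160.4 39  post 166.7 9
 scene watch 0.76 181 [np.float64(168.80231568268402), np.float64(168.7423855166825)] 0.05125268160340992
```

Call:
move_arm(plan=[[0,-2,0,-0.16,0.3],[-0.1,-4,0,-0.33,0.3],[0,-2,0,-0.16,0.3],[0,0,0,0,0.3],[0,3,0,0,0.3],[0,4,0,0,0.3],[0,0,-15,0,0.3],[0,0,-30,0,0.3],[0,0,-50,0,0.3],[0,0,-50,0,0.3],[60,0,-20,0,0.3],[60,0,0,0,0.3],[60,0,0,0,0.3],[0,0,0,0,0.3]])

```text
time: 10.7
tool_pos: [0.2833, 0.066, 0.2226]
tcp_rot: [0.187, 0.982, 0.0, 0.0]
ft_force: [0.9, -0.6, 0.3]
opening: 0.297
finger_force: 0.0
```

```bash
python3 m.py; python3 - <<'E'
from h import *
C=np.array([.5585,-.0522])
im=get_image("top"); cv2.imwrite("pics/top2.png",cv2.resize(im["image"][100:260,255:400,::-1],None,fx=3.7,fy=3.7,interpolation=cv2.INTER_CUBIC))
hsv=cv2.cvtColor(im["image"],cv2.COLOR_RGB2HSV); K=im["mtx"];E=im["extrinsics"]
def plane(u,v,z):
    d=E[:3,:3]@np.array([(u-K[0,2])/K[0,0],(v-K[1,2])/K[1,1],1]); return (E[:3,3]+d*(z-E[2,3])/d[2])[:2]
br=(hsv[...,0]>20)&(hsv[...,0]<32)&(hsv[...,1]>150)&(hsv[...,2]>120); br[:120]=0; br[260:]=0; br[:,:260]=0; br[:,390:]=0
v,u=np.nonzero(br); p=np.array([plane(a,b,.018) for a,b in zip(u,v)]); print(len(p),p.mean(0),p.min(0),p.max(0))
d=p.mean(0)-C; print("ptr",np.degrees(np.arctan2(d[1],d[0]))%360, np.polyfit(p[:,0],p[:,1],1))
w=masks_of("top","watch")[0]["pixels"]
wh=w&(hsv[...,1]<90)&(hsv[...,2]>130); v,u=np.nonzero(wh); d=plane(u.mean(),v.mean(),.058)-C
v2,u2=np.nonzero(w); d2=plane(u2.mean(),v2.mean(),.05)-C
print("dial",len(u),[ (np.degrees(np.arctan2(x[1],x[0]))%360,np.hypot(*x)) for x in(d,d2)])
E
```

```text
10.7 [0.2833 0.066  0.2226] [ 0.91 -0.57  0.33]
tool ang 156.70830516258948 0.2995908334081383
  post -145.4 13  post -85.1 17  post -24.7 14  post 35.5 14  post 95.7 15  post 155.1 14
 top watch 0.72 215 [np.float64(178.7559019055392), np.float64(178.44529538498364)] 0.05309119706669818
  post -144.8 24  post -82.3 22  post -22.5 27  post 35.1 26  post 92.9 26  post 152.9 23
 scene watch 0.63 182 [np.float64(175.0195377325195), np.float64(173.53036799464496)] 0.05097630618271452
106 [ 0.40557248 -0.05348025] [ 0.3817033  -0.06023901] [ 0.42995805 -0.04521415]
ptr 180.4796463411287 [ 0.03606731 -0.06810816]
dial 168 [(np.float64(177.35407373419213), np.float64(0.05238794610291765)), (np.float64(177.60849306448995), np.float64(0.054414808579451544))]
```

View pics/top2.png

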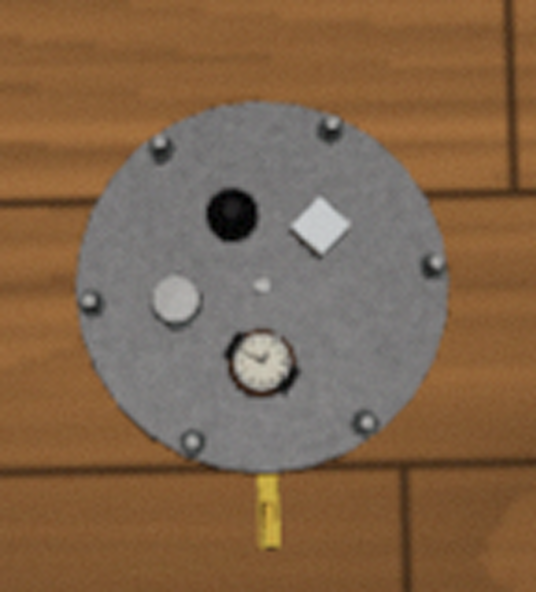

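Call:
move_arm(plan=[[-50,-2,-20,0,0.3],[-58,-2,-20,0,0.3],[-58,-2,-20,0,0.3],[-58,-2,-20,0,0.3],[-58,-2,0,0,0.3],[-58,0,0,0,0.3],[0,0,0,0,0.3],[0,0,0,0,0.3],[0,0,0,0,0.3]])

```text
time: 12.12
tool_pos: [0.5981, -0.0696, 0.303]
tcp_rot: [0.187, 0.982, -0.0, 0.0]
ft_force: [-0.4, -0.3, -0.6]
opening: 0.304
finger_force: 0.0
```

```bash
cat > w.py <<'E'
from h import *
import sys
o=get_obs(); im=get_image("wrist"); print(o["time"],o["tool_pos"],im["hand_eye"].round(3).tolist())
cv2.imwrite(f"pics/{sys.argv[1]}.png",im["image"][:,:,::-1])
P,q,u,v=wrist(o,im); I=im["image"]; hsv=cv2.cvtColor(I,cv2.COLOR_RGB2HSV)[v,u]
s=P[(abs(P[:,2]-.034)<.005)&(np.hypot(P[:,0]-.5585,P[:,1]+.0525)<.14)]
(cx,cy),r=cv2.minEnclosingCircle(s[:,:2].astype(np.float32)); print("tray",cx,cy,r)
D=P[:,:2]-[cx,cy]; rr=np.hypot(*D.T); a=np.degrees(np.arctan2(D[:,1],D[:,0]))
m=(rr>.105)&(rr<.128)&(P[:,2]>.058)&(P[:,2]<.07)
for b in range(5,366,60):
    k=m&(abs((a-b+180)%360-180)<30)
    if k.sum(): print("post",b,k.sum(),P[k].mean(0).round(4),a[k].mean())
k=(hsv[:,0]>20)&(hsv[:,0]<32)&(hsv[:,1]>150)&(rr>.132)&(rr<.19)&(abs((a-180+180)%360-180)<25)
b=P[k]; print("brass",k.sum(),b.mean(0),np.polyfit(b[:,0],b[:,1],1)); d=b.mean(0)[:2]-[cx,cy]; print(np.degrees(np.arctan2(d[1],d[0]))%360)
for mm in masks_of("wrist","watch")[:1]:
    k=mm["pixels"][v,u]&(P[:,2]>.052)&(P[:,2]<.068); w=P[k]
    (x,y),r=cv2.minEnclosingCircle(w[:,:2].astype(np.float32)); print("watch",mm["conf"],k.sum(),(x,y,r),np.degrees(np.arctan2(y-cy,x-cx))%360)
    k&=(hsv[:,1]<90)&(hsv[:,2]>130); d=P[k].mean(0)[:2]-[cx,cy]; print("dial",k.sum(),np.degrees(np.arctan2(d[1],d[0]))%360,np.hypot(*d),P[k].mean(0))
E
python3 w.py w2
```

```text
12.125 [ 0.59811589 -0.06955816  0.30304238] [[-0.0, -0.957, -0.29, 0.074], [1.0, -0.0, 0.0, 0.001], [-0.0, -0.29, 0.957, -0.131], [0.0, 0.0, 0.0, 1.0]]
tray 0.5598617196083069 -0.04892726615071297 0.12827038764953613
post 5 45 [ 0.6611 -0.0459  0.0628] 1.9645136379137194
post 65 50 [0.6145 0.0377 0.0628] 58.26986891500167
post 125 57 [0.51   0.0405 0.0627] 119.58058670864179
post 185 50 [ 0.4582 -0.0578  0.063 ] 5.08259028091755
post 245 57 [ 0.5159 -0.1405  0.0626] -115.53218135203677
post 305 50 [ 0.6125 -0.1355  0.0628] -58.344728223018166
post 365 45 [ 0.6611 -0.0459  0.0628] 1.9645136379137194
brass 230 [ 0.4037345  -0.0498035   0.01431157] [ 0.01383998 -0.05539117]
180.32155632092375
watch 0.73 912 (0.5048607587814331, -0.046756718307733536, 0.024807361885905266) 177.74006256936994
dial 780 178.36794282036254 0.05382495424226328 [ 0.5060586  -0.04739428  0.05866556]
```

View pics/w2.png

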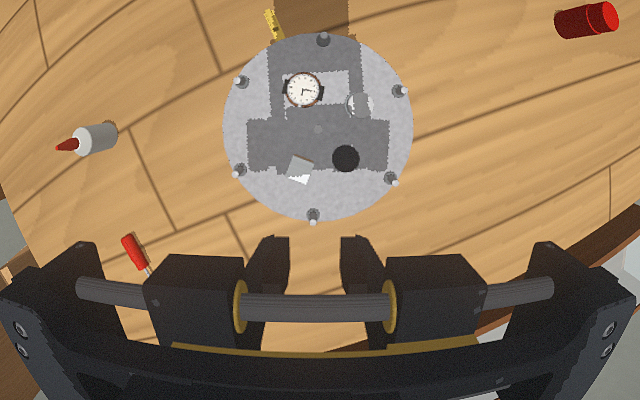

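The wrist view shows the hub at (318, 129), the watch at (303, 89) and the pointer at (275, 25). Both cameras agree that about 2.3° more is needed, so I'll go back to the same post and nudge it.

Call:
move_arm(plan=[[40,2,0,0,0.3],[40,2,0,0,0.3],[40,2,0,0,0.3],[40,1,0,0,0.3],[0,0,40,0,0.3],[0,0,50,0,0.3],[0,0,50,0,0.3],[0,0,35,0,0.3],[0,0,20,0,0.3],[0,0,20,0,0.3],[0,0,15,0,0.3],[0,0,15,0,0.3],[0,0,0,0,0.3]])

```text
time: 13.85
tool_pos: [0.4521, -0.0043, 0.0575]
tcp_rot: [0.188, 0.982, 0.0, -0.0]
ft_force: [0.1, -0.6, 1.3]
opening: 0.303
finger_force: 0.0
```

Call:
move_arm(plan=[[0,-2,0,0,0.3],[0,-2,0,0,0.3],[0,-1.5,0,0,0.3],[0,-1.5,0,0,0.3],[0,-1.2,0,0,0.3],[0,-1,0,0,0.3],[0,0,0,0,0.3],[0,0,0,0,0.3]])

```text
time: 14.85
tool_pos: [0.4492, -0.0131, 0.0575]
tcp_rot: [0.188, 0.982, -0.0, -0.0]
ft_force: [0.6, 0.4, 0.2]
opening: 0.3
finger_force: 0.0
```

```bash
python3 m.py
```

```text
14.85 [ 0.4492 -0.0131  0.0575] [0.58 0.43 0.17]
tool ang 160.1703941755205 0.1162144870903843
  post -142.8 13  post -82.8 16  post -22.2 15  post 38.1 17  post 98.1 12
 top watch 0.49 172 [np.float64(181.55812643234702), np.float64(181.75584580590566)] 0.05072422447452227
  post -142.1 21  post -80.0 25  post -20.1 29  post 37.4 24  post 95.6 25  post 146.6 25  post 154.5 21  post 169.3 44
 scene watch 0.81 183 [np.float64(176.0468009386559), np.float64(176.64392217266604)] 0.04920814743362418
```

Turned about 2.4° more. I'll back off, lift and check.

Call:
move_arm(plan=[[0,3,0,0,0.3],[0,4,0,0,0.3],[0,0,-15,0,0.3],[0,0,-30,0,0.3],[0,0,-50,0,0.3],[0,0,-50,0,0.3],[-40,-2,-50,0,0.3],[-40,-2,-50,0,0.3],[-40,-2,0,0,0.3],[-40,-1,0,0,0.3],[0,0,0,0,0.3],[0,0,0,0,0.3],[0,0,0,0,0.3]])

```text
time: 16.68
tool_pos: [0.5954, -0.0706, 0.3006]
tcp_rot: [0.187, 0.982, -0.0, 0.0]
ft_force: [0.0, 0.8, -0.2]
opening: 0.301
finger_force: 0.0
```

```bash
python3 w.py w3 | grep -v post
```

```text
16.675 [ 0.59543599 -0.07057927  0.3005549 ] [[-0.0, -0.957, -0.29, 0.074], [1.0, -0.0, 0.0, 0.001], [-0.0, -0.29, 0.957, -0.131], [0.0, 0.0, 0.0, 1.0]]
tray 0.5596363544464111 -0.04882177338004112 0.12832646071910858
brass 256 [ 0.40415089 -0.04998456  0.01420553] [ 0.0121016  -0.05487544]
180.42847561408792
watch 0.93 926 (0.5049867630004883, -0.049186401069164276, 0.02506796084344387) 180.38227765524593
dial 780 180.55287825832323 0.05366767258139466 [ 0.50597118 -0.04933963  0.05876218]
```

View pics/w3.png

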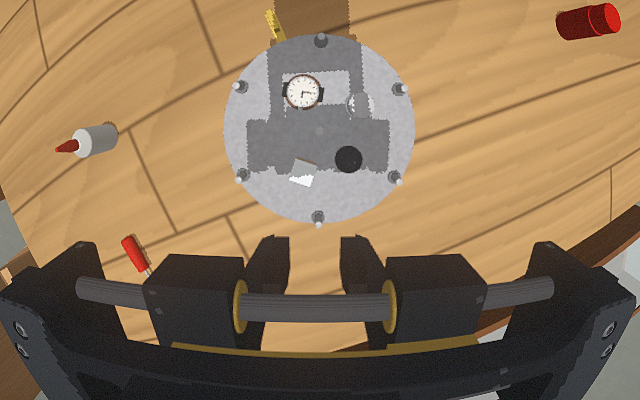

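The picture shows the hub at (319, 131), the watch at (302, 92) and the pointer at (274, 25) in one line. Both measure 180.4°, and the arm is clear.

```bash
python3 -c "from workcell import *; print(job_done())"
```

```text
the job is handed in; nothing more can be done
None
```

I turned the tray about 63° by one of its rim posts; the watch and the pointer now both measure about 180.4° from the wrist camera, the arm is clear of everything, and the job is handed in at about 17 s of the 51 s limit.

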